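# Clamp the well plate and lock the jaw

## Task

In the plate holder, gently slide the jaw forward so that it pushes the well plate square and fully home against the fixed stop, with the jaw left touching the plate. Then tighten the jaw's knob clockwise until the resistance rises sharply, and from there turn it an eighth of a turn further, no more. Do not press hard on the plate, leave the things beside the holder where they are, and let go.

Things in the scene. Friction and masses are not known exactly. Their poses are not given: they have to be found in the camera images.
- plate_holder: grey plate holder fixed to the worktop, 245 x 170 mm base whose top is 12 mm above the worktop. Origin: on the worktop, x axis along the jaw's travel from the jaw to the fixed stop (a dark steel bar, 22 mm high, its face 73 mm ahead of the origin), y to the left, z up. The plate lies on the base between jaw and stop.
- stop_face (a point): centre of the fixed stop's face that the plate must lie against, 8 mm above the base top; axes as the holder's
- jaw (a joint): travel of the sliding blue jaw toward the stop, 0 = fully back (its face 72 mm behind the holder's origin), m, at most 0.066; about 0.060 when the plate is clamped. It needs about 5 N to slide and stays where it is left. Take hold of its knob to push it along.
- jaw_face (a point): centre of the jaw's steel face (140 mm wide, 22 mm high), 22 mm above the worktop, 38 mm ahead of the knob's axis; axes as the holder's
- knob_grip (a point): on the axis of the black round hand knob that stands on the jaw, at half its height, 64 mm above the worktop. The knob is 44 mm across and 26 mm tall (50 to 76 mm above the worktop; the jaw's top below it is at 40 mm); its x axis points along the white index line on its top and turns with it. The knob rides on the jaw.
- knob (a joint): angle of the knob, rad, grows clockwise seen from above (0 to 5.5; 0: index line toward the stop); starts at 0 to 0.4. It turns freely (0.03 N m) until, somewhere from 0.7 to 2.6 rad, each time elsewhere and unseen, its screw meets the lock shoe: from there 0.2 to 0.4 N m. Let go, it stays (springs back under 0.06 rad). White ticks on the jaw round it are 1/8 turn (0.785 rad) apart.
- lock_shoe: small steel shoe hidden inside the jaw, under the knob's axis; origin 3 mm above the holder's base top, and it moves less than 1 mm, so its pose tells nothing. When the screw reaches it, further turning of the knob presses it on the base through a stiff spring: about 15 N per rad of further turning (some 11 N after an eighth of a turn).
- well_plate: clear six-well plate with lid, loose, 85 mm along the jaw's travel by 127 mm across, 14 mm high, 70 to 130 g. Origin: centre of its underside; beware, this frame's x axis is turned 15 degrees clockwise from the plate's own 85 mm direction (see point plate_mid). Lies on the holder's base, up to 7 degrees askew and its middle 10 to 18 mm short of its place at the stop.
- plate_mid (a point): middle of the well plate, 7 mm above its underside; x axis along the plate's 85 mm side, toward the stop, y along its 127 mm side
- blue_cap_bottle: bystander: small bottle with blue cap, 29 mm across, 75 mm tall, standing left of the jaw; origin centre of its underside
- pink_dish: bystander: pink round dish, 59 mm across, 14 mm tall, left of the plate; origin centre of its underside
- timer: bystander: white timer, 76 x 76 x 18 mm, right of the holder; origin centre of its underside
Mind the look-alikes: they are no part of the job. There is more than one size of the well_plate; the one meant has the size given above.

How it is judged:
By the outcome, as a careful person would: the job done as asked, in the order asked, and still so for the second after the job is handed in, with the robot touching nothing.
It also fails if it takes over 67 s, if anything falls off the work surface, if the arm or the gripper's body presses on something with over 40 N, if the wrist force passes 120 N, or if a joint passes its speed limit or range.

## Robot

A 7-joint arm with a two-finger parallel gripper is mounted at the origin on a cart in front of the work surface, level with it; the furniture and walls round the work are solid. World frame = base frame: x ahead of the robot, y to its left, z up, the work surface at z = 0. Lengths are in m, angles in rad, forces in N, time in s.
With the tool pointing down it reaches from about 0.425 to 0.875 m from the base axis. Payload 4.7 kg.
Tool frame: the origin (TCP) lies where the fingers leave the gripper's body, on its centre line; the fingertips stand 70 mm ahead of it and the grasp point (between the pads) lies 51 mm ahead of it; z points along the fingers, y is the line along which they close (so a half turn about z gives the same grasp; the last joint's range is limited). The gripper opens to 87 mm and grips with 3 to 60 N. Pads are 19 mm wide; open, the fingers measure 117 mm over their backs; the gripper's body (75 mm by 190 mm) begins 51 mm behind the grasp point.
Start: joints at [1.125, 0.321, -0.07, 1.45, 0.023, 1.371, -0.057], TCP at [0.288, -0.583, 0.292] pointing down, gripper open.
Joint ranges: [-2.86, 2.86], [-0.3, 2.09], [-1.38, 1.24], [0.06, 2.45], [-1.56, 4.7], [0.09, 2.05], [-2.69, 2.69]. Speed limits (rad/s): [2.57, 2.57, 3.14, 3.14, 3.14, 3.14, 3.14].

## Interface

Orientations are given as a rotation vector (axis times angle).
In Python, from bench import ctrl gives the robot as it stands.
- The arm moves only by the tool drive_tool, never from a script. Its argument "motion" is a list of rows, each a list of 3 entries, a list of its own where there are three numbers: the shift along the tool's x, y, z in cm, then the turn, a rotation vector about the tool's x, y, z in degrees, then the opening, from -1 (shut) to 1 (fully open). In form: [[[x, y, z], [ax, ay, az], claw], ...]. A call has 1 to 12 rows; each row shifts and turns the commanded pose from where the row before left it, along the tool's axes as they then stand; what a row does not reach is not made up. A row lasts 1/8 s, in which the tool goes at most 62.5 mm and 10.7 degrees, less where a joint would pass 70% of its speed; a pose out of reach is approached as far as the arm can. A call with a gripper value outside its range is refused whole. The fingers move at their own pace and stop on an object; "force" is the grip in N (left out, the last holds). Time passes only in rows, so rows that do not move let the fingers close. It gives the time, the measured TCP pose, the force, the opening and the grip force at its end, in the units of the state.
- ctrl.get_state(): the state, without advancing time (a new reading comes with each control period).
- ctrl.get_image(name): name is "scene" or "top" or "wrist"; returns the picture (480x640x3 uint8, red, green, blue); there is no depth.
- ctrl.calibration(name): a dict with "K" (3x3 intrinsics, pixels), "origin" and "attitude" of the camera in the world; the wrist camera has in their place "tool_from_camera" (4x4, takes a point from camera to tool coordinates, whose origin is the TCP and whose axes are the flange's). Camera axes: x right, y up, looking along -z (the intrinsics and any distortion apply to the point x, -y, -z); pixel columns grow to the right and rows downward; lengths in m; the calibration is good to about 2 mm. A picture is of the moment at which its call begins: read the wrist's pose just before it. calibration takes no time and is no camera call.
- ctrl.close_job(): hands the job in; it is judged then, once.
The state is a dict: "time": time; "joint_positions": joint angles; "qd": joint speeds; "joint_torque": joint torques, N m; "position": TCP position; "tool_rot": TCP orientation; "ft_force": force on the tool from outside, world axes, zero at the start; "torque": the same for the moment, N m; "grip_width": opening from 0.0 (shut) to 1.0 (fully open); "grip_force": force on a finger pad.
Only numpy, scipy, OpenCV 4.12 (cv2) and the standard library are available. Lean on these libraries where they do the work, as an engineer would, in place of code of your own. Each camera call takes 0.05 s, during which the arm holds its last target. There are 200 camera calls.

## Working session

There is one attempt and no reset: what is moved stays moved. The work goes in short steps, Python scripts to look and compute and a tool call to move; the robot and the scene stay as the last step left them, time stands still between calls to the robot, and variables do not carry over. Pictures are saved under pics/ and viewed, at most 10 in all, crops included, and the job is handed in when it is done.

Besides the shell and the picture viewer there is one more tool, called after "Request:" as name(argument=value, ...), one argument or row to a line, values as JSON. drive_tool: Moves the arm, as the interface text tells. Its arguments: {"type":"object","properties":{"motion":{"type":"array","items":{"type":"array"}},"force":{"type":"number"}},"required":["motion"]}

```bash
ls; mkdir -p pics; python3 - <<'E'
from bench import ctrl
import cv2, numpy as np
s=ctrl.get_state(); print({k:np.round(v,3).tolist() for k,v in s.items()})
for n in ("top","scene"):
    c=ctrl.calibration(n); print(n,c)
    cv2.imwrite(f"pics/{n}0.png",ctrl.get_image(n)[:,:,::-1])
print(ctrl.calibration("wrist"))
E
```

```text
pics
{'time': 0.0, 'joint_positions': [1.125, 0.322, -0.07, 1.452, 0.023, 1.371, -0.057], 'qd': [0.0, -0.001, 0.0, -0.0, -0.001, -0.001, -0.0], 'joint_torque': [0.0, -49.129, -0.404, -31.253, -0.064, 0.044, 0.0], 'position': [0.288, -0.582, 0.291], 'tool_rot': [-3.057, -0.715, 0.001], 'ft_force': [0.514, 0.721, 0.07], 'torque': [0.046, -0.025, -0.04], 'grip_force': 0.0, 'grip_width': 1.001}
top {'K': array([[489.61653826,   0.        , 326.59860379],
       [  0.        , 489.61653826, 235.41914644],
       [  0.        ,   0.        ,   1.        ]]), 'origin': array([ 0.37789414, -0.01526671,  0.98197997]), 'attitude': array([ 0.14026674, -0.14996559, -1.59437953])}
scene {'K': array([[436.03931734,   0.        , 318.73839736],
       [  0.        , 436.03931734, 241.95135548],
       [  0.        ,   0.        ,   1.        ]]), 'origin': array([0.05962222, 0.39978231, 0.75814649]), 'attitude': array([ 0.38217665, -0.83146699, -2.15902806])}
{'K': array([[377.53874783,   0.        , 320.60671658],
       [  0.        , 377.53874783, 239.98370498],
       [  0.        ,   0.        ,   1.        ]]), 'tool_from_camera': array([[ 9.78977889e-04,  9.68542034e-01,  2.48848086e-01,
         6.80552173e-02],
       [ 9.99998955e-01, -6.83484056e-04, -1.27384475e-03,
         1.85856400e-04],
       [-1.06368849e-03,  2.48849073e-01, -9.68541691e-01,
        -9.21739966e-02],
       [ 0.00000000e+00,  0.00000000e+00,  0.00000000e+00,
         1.00000000e+00]])}
```

View pics/top0.png

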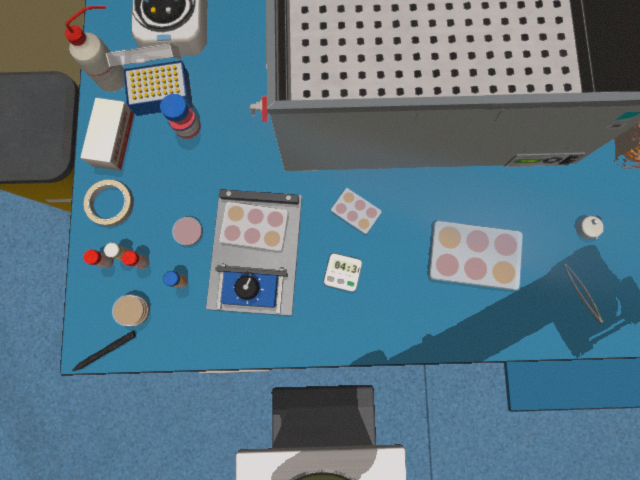

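The top view shows the holder at about (255,250), with the stop bar at (258,196), the plate at (254,226) and the knob at (246,288). The timer is at (343,272), the pink dish at (187,231) and the blue-cap bottle at (173,279). I'll enlarge it and measure.

```bash
cat > h.py <<'E'
from bench import ctrl
import cv2, numpy as np
from scipy.spatial.transform import Rotation as R
def cam(n,s=None):
    c=ctrl.calibration(n); K=c["K"]
    if n=="wrist":
        T=c["tool_from_camera"]; Rt=R.from_rotvec(s["tool_rot"]).as_matrix()
        return K,Rt@T[:3,:3],Rt@T[:3,3]+s["position"]
    return K,R.from_rotvec(c["attitude"]).as_matrix(),c["origin"]
def px2w(c,uv,z):
    K,A,o=c; d=np.linalg.inv(K)@[uv[0],uv[1],1]; d=A@(d*[1,-1,-1])
    return o+d*(z-o[2])/d[2]
def w2px(c,p):
    K,A,o=c; q=(A.T@(np.array(p)-o))*[1,-1,-1]; q=K@q; return q[:2]/q[2]
E
python3 - <<'E'
from h import *
im=cv2.imread("pics/top0.png")[180:325,195:375]
cv2.imwrite("pics/crop.png",cv2.resize(im,None,fx=4,fy=4,interpolation=cv2.INTER_CUBIC))
c=cam("top")
for n,uv,z in [("knob",(246,288),.076),("stopL",(220,191),.034),("stopR",(300,193),.034),("baseBL",(208,310),.012),("baseBR",(292,315),.012),("timer",(343,272),.018),("bottle",(171,278),.075),("oven",(280,168),0),("oven top",(268,100),.2)]:
    print(n,px2w(c,uv,z).round(3))
E
```

```text
knob [0.452 0.128 0.076]
stopL [0.651 0.187 0.034]
stopR [0.642 0.027 0.034]
baseBL [0.416 0.213 0.012]
baseBR [0.402 0.048 0.012]
timer [ 0.483 -0.054  0.018]
bottle [0.475 0.267 0.075]
oven [0.707 0.069 0.   ]
oven top [0.762 0.071 0.2  ]
```

View pics/crop.png

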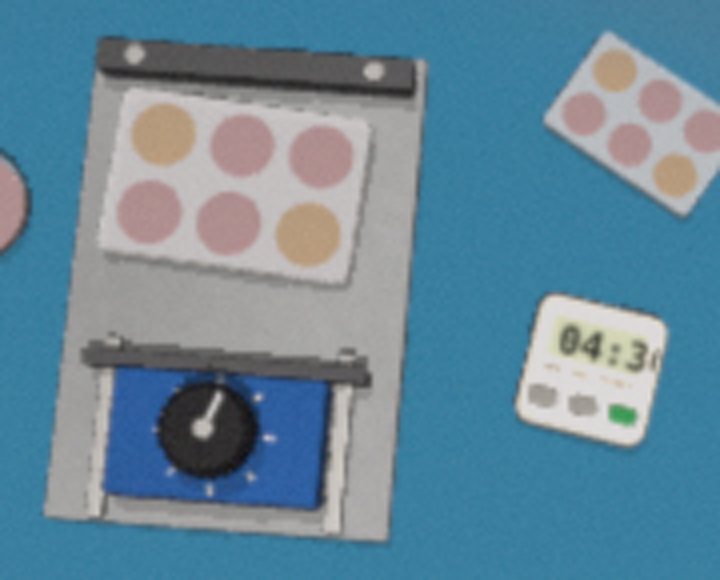

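View pics/scene0.png

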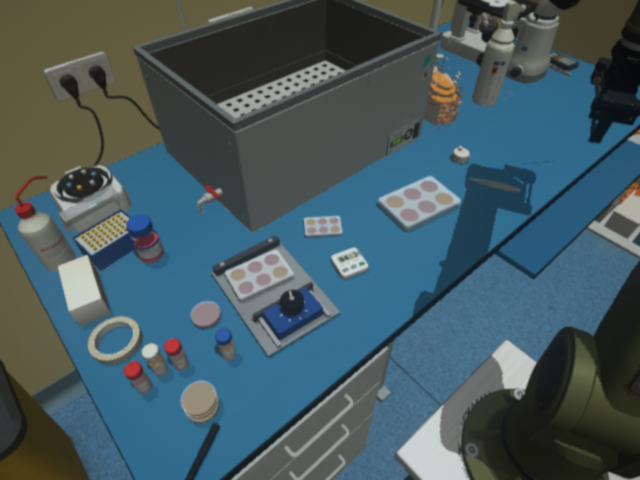

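In the crop and scene view, the plate is askew by a few degrees. The knob centre is near crop (205,427) and its index points to (220,390). The bath wall is beyond the stop, so there is space above the holder. I'll move over the knob next.

Request:
drive_tool(
  motion=[
    [[3.8, -3.43, 0], [0, 0, 0], 1],
    [[3.8, -3.43, 0], [0, 0, 0], 1],
    [[3.8, -3.43, 0], [0, 0, 0], 1],
    [[3.8, -3.43, 0], [0, 0, 0], 1],
    [[3.8, -3.43, 0], [0, 0, 0], 1],
    [[3.8, -3.43, 0], [0, 0, 0], 1],
    [[3.8, -3.43, 0], [0, 0, 0], 1],
  ],
)

```text
time: 0.98
position: [0.4205, -0.2476, 0.292]
tool_rot: [-3.059, -0.716, 0.0]
ft_force: [0.0, -0.1, -0.4]
grip_width: 0.998
grip_force: 0.0
```

Request:
drive_tool(
  motion=[
    [[2.67, -4.74, 0], [0, 0, 0], 1],
    [[2.67, -4.74, 0], [0, 0, 0], 1],
    [[2.67, -4.74, 0], [0, 0, 0], 1],
    [[2.67, -4.74, 0], [0, 0, 0], 1],
    [[2.67, -4.74, 0], [0, 0, 0], 1],
    [[2.67, -4.74, 0], [0, 0, 0], 1],
    [[2.67, -4.74, 0], [0, 0, 0], 1],
    [[0, 0, 0], [0, 0, -10.5], 1],
    [[0, 0, 0], [0, 0, -10.5], 1],
    [[0, 0, 0], [0, 0, -10.5], 1],
    [[0, 0, 0], [0, 0, -10.5], 1],
    [[0, 0, 0], [0, 0, -10.5], 1],
  ],
)

```text
time: 2.48
position: [0.4402, 0.1309, 0.2919]
tool_rot: [-2.42, -2.002, 0.001]
ft_force: [-0.1, -0.4, -0.1]
grip_width: 0.999
grip_force: 0.0
```

Request:
drive_tool(
  motion=[
    [[0, 0, 0], [0, 0, -10.5], 1],
    [[0, 0, 0], [0, 0, -10.5], 1],
    [[0, 0, 0], [0, 0, -10.5], 1],
    [[0, 0, 0], [0, 0, -10.5], 1],
    [[0, 0, 0], [0, 0, -10.5], 1],
    [[0, 0, 0], [0, 0, -10.5], 1],
    [[0, 0, 0], [0, 0, -10.5], 1],
    [[0, 0, 0], [0, 0, -10.5], 1],
    [[0, 0, 0], [0, 0, -10.5], 1],
    [[0, 0, 0], [0, 0, 0], 1],
    [[0, 0, 0], [0, 0, 0], 1],
  ],
)

```text
time: 3.85
position: [0.4404, 0.131, 0.2921]
tool_rot: [-0.187, -3.136, 0.0]
ft_force: [-0.3, 0.3, 0.2]
grip_width: 0.998
grip_force: 0.0
```

```bash
python3 - <<'E'
from h import *
s=ctrl.get_state(); print({k:np.round(v,3).tolist() for k,v in s.items()})
cv2.imwrite("pics/w1.png",ctrl.get_image("wrist")[:,:,::-1])
c=cam("wrist",s); print(w2px(c,[.452,.128,.076]))
E
```

```text
{'time': 3.85, 'joint_positions': [0.354, -0.077, -0.66, 1.879, -0.049, 1.324, 1.159], 'qd': [0.002, -0.0, -0.002, -0.003, 0.001, 0.001, 0.011], 'joint_torque': [-0.026, -20.93, 1.395, -30.841, 0.017, 0.089, 0.001], 'position': [0.44, 0.131, 0.292], 'tool_rot': [-0.187, -3.136, 0.0], 'ft_force': [-0.317, 0.297, 0.194], 'torque': [0.094, -0.185, 0.006], 'grip_force': 0.0, 'grip_width': 0.998}
[318.98273253 239.83988278]
```

View pics/w1.png

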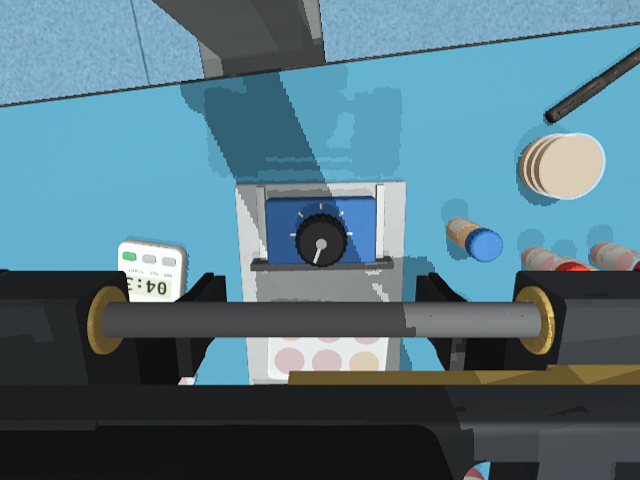

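The wrist view has the knob hub at (321,243), with the index line running to (317,264). The base's rear corners are at (236,184) and (406,182). The jaw bar spans from (251,266) to (393,262).

```bash
python3 - <<'E'
from h import *
s=ctrl.get_state(); c=cam("wrist",s)
P=lambda uv,z:px2w(c,uv,z)
k=P((321,243),.076); print("knob",k.round(4))
a=P((236,184),.012);b=P((406,182),.012);print(a.round(4),b.round(4),np.linalg.norm(a-b))
d=(b-a); print("yaw from rear edge",np.degrees(np.arctan2(-d[0],d[1])))
t=cam("top"); q=lambda u,v,z:px2w(t,(195+u/4,180+v/4),z)
bl,br,tr=q(45,515,.012),q(388,541,.012),q(427,60,.012)
print("top corners",bl.round(4),br.round(4),tr.round(4),np.linalg.norm(bl-br),np.linalg.norm(br-tr))
d=bl-br;print("yaw",np.degrees(np.arctan2(-d[0],d[1])),np.degrees(np.arctan2(*(tr-br)[1::-1])))
print("knob top",q(204,427,.076).round(4))
m=(a+b)/2; 
for ya in(-5.5,-4.5): 
  u=np.array([np.cos(np.radians(ya)),np.sin(np.radians(ya)),0]); print("knob from rear mid",(k-m)@u,(k-m)@[-u[1],u[0],0])
i=P((317,264),.076)-k; print("index heading",np.degrees(np.arctan2(i[1],i[0])))
E=R.from_rotvec(s["tool_rot"]).as_matrix(); print("tool y heading",np.degrees(np.arctan2(E[1,1],E[0,1])))
dd=E.T@(k-s["position"]); print("delta tool cm",dd*100)
E
```

```text
knob [0.455  0.1294 0.076 ]
[0.4027 0.0516 0.012 ] [0.4203 0.2173 0.012 ] 0.16664739585158778
yaw from rear edge -6.059167615642873
top corners [0.419 0.216 0.012] [0.4016 0.0483 0.012 ] [0.6439 0.0245 0.012 ] 0.1685601646585264 0.2435023503639454
yaw -5.925251504826316 -5.610299270986218
knob top [0.4544 0.1281 0.076 ]
knob from rear mid 0.04382036869359785 -0.0008589448941520408
knob from rear mid 0.04379870398379712 -0.0016235849573565512
index heading -17.150421215015314
tool y heading 83.20877895467005
delta tool cm [-1.47541236e+00  1.82038959e-02  2.16116854e+01]
```

Request:
drive_tool(
  motion=[
    [[-0.5, 0, 3], [0, 0, -0.9], 1],
    [[-0.5, 0, 3], [0, 0, 0], 1],
    [[-0.47, 0, 3], [0, 0, 0], 1],
    [[0, 0, 2.2], [0, 0, 0], 1],
    [[0, 0, 2], [0, 0, 0], 1],
    [[0, 0, 0], [0, 0, 0], 1],
  ],
)

```text
time: 4.65
position: [0.4541, 0.1291, 0.1589]
tool_rot: [-0.159, -3.134, 0.001]
ft_force: [-0.6, 0.3, 0.5]
grip_width: 1.005
grip_force: 0.0
```

```bash
python3 - <<'E'
from h import *
s=ctrl.get_state(); print(s["position"],s["torque"],s["ft_force"])
cv2.imwrite("pics/w2.png",ctrl.get_image("wrist")[:,:,::-1])
c=cam("wrist",s); print(w2px(c,[.4548,.129,.076]))
E
```

```text
[0.45405204 0.12914385 0.15893189] [ 0.06660184 -0.12373334 -0.02834535] [-0.60835099  0.28000697  0.51876627]
[320.67836185 285.51079392]
```

View pics/w2.png

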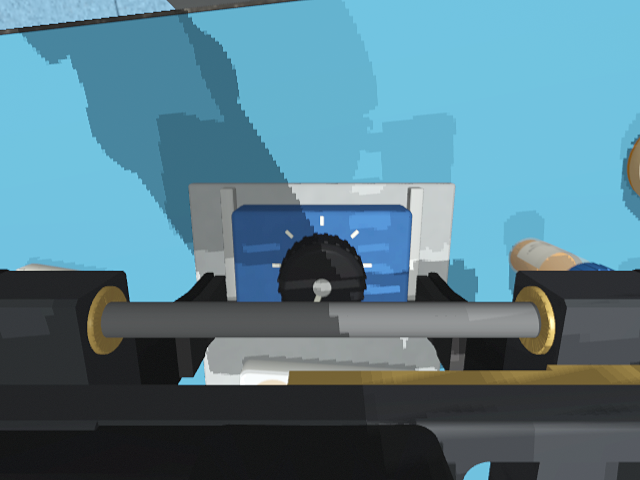

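The hub is at (321,288) against a predicted (320.7,285.5), so the knob is about 1 mm further ahead. I'll shift, descend and close softly.

Request:
drive_tool(
  motion=[
    [[-0.16, 0, 1.5], [0, 0, 0], 1],
    [[0, 0, 1.5], [0, 0, 0], 1],
    [[0, 0, 1.2], [0, 0, 0], 1],
    [[0, 0, 0], [0, 0, 0], 0.1],
    [[0, 0, 0], [0, 0, 0], 0.1],
    [[0, 0, 0], [0, 0, 0], -1],
    [[0, 0, 0], [0, 0, 0], -1],
    [[0, 0, 0], [0, 0, 0], -1],
    [[0, 0, 0], [0, 0, 0], -1],
  ],
  force=8,
)

```text
time: 5.82
position: [0.4568, 0.1293, 0.1184]
tool_rot: [0.158, 3.137, -0.0]
ft_force: [-0.4, -1.0, 1.1]
grip_width: 0.505
grip_force: 8.0
```

```bash
python3 - <<'E'
from h import *
s=ctrl.get_state(); print({k:np.round(v,4).tolist() for k,v in s.items()})
E
```

```text
{'time': 5.825, 'joint_positions': [0.3067, 0.1693, -0.6762, 2.0477, 0.129, 0.9649, 1.0341], 'qd': [-0.0026, 0.0006, 0.0001, -0.0015, 0.0006, 0.0006, -0.0002], 'joint_torque': [-0.0379, -29.064, -2.844, -25.6106, -0.0012, 0.0375, 0.0096], 'position': [0.4568, 0.1293, 0.1184], 'tool_rot': [0.1578, 3.1373, -0.0002], 'ft_force': [-0.4041, -0.9628, 1.1081], 'torque': [0.0593, -0.1392, 0.0424], 'grip_force': 8.0, 'grip_width': 0.5049}
```

Request:
drive_tool(
  motion=[
    [[0, 0, 0], [0, 0, 0], -1],
    [[0, 0, 0], [0, 0, 0], -1],
    [[-0.2, 0, 0], [0, 0, 0], -1],
    [[-0.4, 0, 0], [0, 0, 0], -1],
    [[-0.4, 0, 0], [0, 0, 0], -1],
    [[-0.4, 0, 0], [0, 0, 0], -1],
    [[-0.4, 0, 0], [0, 0, 0], -1],
    [[-0.4, 0, 0], [0, 0, 0], -1],
    [[-0.4, 0, 0], [0, 0, 0], -1],
    [[-0.4, 0, 0], [0, 0, 0], -1],
    [[-0.4, 0, 0], [0, 0, 0], -1],
    [[-0.4, 0, 0], [0, 0, 0], -1],
  ],
  force=40,
)

```text
time: 7.32
position: [0.4933, 0.1257, 0.1183]
tool_rot: [-0.157, -3.134, 0.001]
ft_force: [-4.5, -0.5, 7.0]
grip_width: 0.495
grip_force: 40.0
```

```bash
python3 - <<'E'
from h import *
s=ctrl.get_state(); print({k:np.round(v,4).tolist() for k,v in s.items() if k in("position","tool_rot","ft_force","torque")})
cv2.imwrite("pics/t2.png",cv2.resize(ctrl.get_image("top")[170:330,180:340,::-1],None,fx=3.7,fy=3.7,interpolation=cv2.INTER_CUBIC))
E
```

```text
{'position': [0.4933, 0.1257, 0.1183], 'tool_rot': [-0.1571, -3.1342, 0.0015], 'ft_force': [-4.5109, -0.5492, 6.9724], 'torque': [0.1056, 1.0725, -0.0174]}
```

View pics/t2.png

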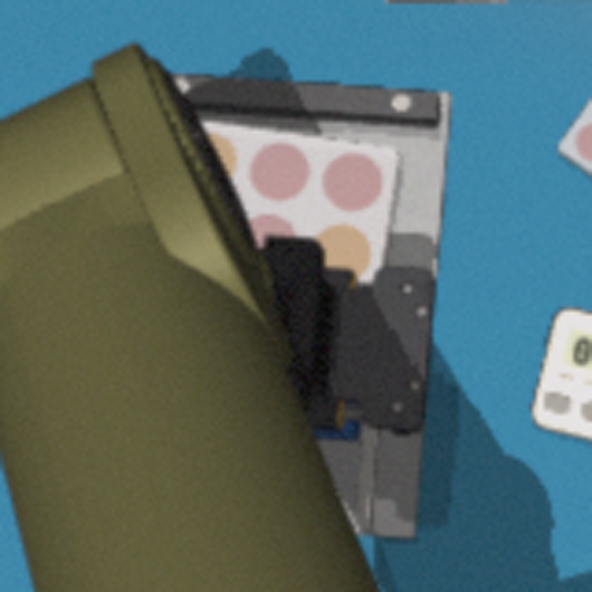

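The arm hides the jaw in this view. The plate is still askew and not yet home, and sliding takes about 4.5 N as expected. I'll continue slowly.

Request:
drive_tool(
  motion=[
    [[-0.2, 0, 0], [0, 0, 0], -1],
    [[-0.2, 0, 0], [0, 0, 0], -1],
    [[-0.2, 0, 0], [0, 0, 0], -1],
    [[-0.2, 0, 0], [0, 0, 0], -1],
    [[-0.2, 0, 0], [0, 0, 0], -1],
    [[-0.2, 0, 0], [0, 0, 0], -1],
    [[-0.2, 0, 0], [0, 0, 0], -1],
  ],
)

```text
time: 8.25
position: [0.5071, 0.1243, 0.1184]
tool_rot: [-0.157, -3.134, 0.002]
ft_force: [-5.6, -0.8, 9.2]
grip_width: 0.496
grip_force: 40.0
```

Request:
drive_tool(
  motion=[
    [[-0.15, 0, 0], [0, 0, 0], -1],
    [[-0.15, 0, 0], [0, 0, 0], -1],
  ],
)

```text
time: 8.5
position: [0.51, 0.124, 0.1183]
tool_rot: [-0.157, -3.134, 0.002]
ft_force: [-5.3, -0.3, 7.8]
grip_width: 0.495
grip_force: 40.0
```

Request:
drive_tool(
  motion=[
    [[-0.1, 0, 0], [0, 0, 0], -1],
    [[-0.1, 0, 0], [0, 0, 0], -1],
  ],
)

```text
time: 8.75
position: [0.512, 0.1238, 0.1184]
tool_rot: [-0.157, -3.134, 0.002]
ft_force: [-5.6, -0.1, 8.0]
grip_width: 0.495
grip_force: 40.0
```

Request:
drive_tool(
  motion=[
    [[-0.1, 0, 0], [0, 0, 0], -1],
    [[-0.05, 0, 0], [0, 0, 0], -1],
  ],
)

```text
time: 9.0
position: [0.5125, 0.1238, 0.1183]
tool_rot: [-0.157, -3.132, 0.002]
ft_force: [-9.4, -0.7, 11.3]
grip_width: 0.497
grip_force: 40.0
```

Request:
drive_tool(
  motion=[
    [[-0.05, 0, 0], [0, 0, 0], -1],
    [[-0.05, 0, 0], [0, 0, 0], -1],
  ],
)

```text
time: 9.25
position: [0.5127, 0.1238, 0.1183]
tool_rot: [-0.156, -3.13, 0.003]
ft_force: [-12.1, -0.8, 13.1]
grip_width: 0.496
grip_force: 40.0
```

Request:
drive_tool(
  motion=[
    [[-0.04, 0, 0], [0, 0, 0], -1],
    [[0, 0, 0], [0, 0, 0], -1],
  ],
)

```text
time: 9.5
position: [0.5127, 0.1238, 0.1182]
tool_rot: [-0.156, -3.129, 0.003]
ft_force: [-12.9, -0.5, 14.6]
grip_width: 0.494
grip_force: 40.0
```

Request:
drive_tool(
  motion=[
    [[0.1, 0, 0], [0, 0, 0], -1],
    [[0.1, 0, 0], [0, 0, 0], -1],
    [[0, 0, 0], [0, 0, 0], -1],
  ],
)

```text
time: 9.88
position: [0.5124, 0.1238, 0.1184]
tool_rot: [-0.157, -3.133, 0.002]
ft_force: [-7.5, -0.7, 10.1]
grip_width: 0.493
grip_force: 40.0
```

```bash
python3 - <<'E'
from h import *
s=ctrl.get_state(); print({k:np.round(v,4).tolist() for k,v in s.items() if k in("position","joint_positions","ft_force","torque","joint_torque")})
a=ctrl.get_image("scene")[225:365,185:345,::-1]; b=ctrl.get_image("top")[170:310,190:350,::-1]
f=lambda i:cv2.resize(i,None,fx=4,fy=4,interpolation=cv2.INTER_CUBIC)[:,:640]
cv2.imwrite("pics/t3.png",cv2.resize(np.hstack([f(a)[:,:400],f(b)[:,100:500]]),None,fx=1,fy=1))
E
```

```text
{'joint_positions': [0.2863, 0.2859, -0.6426, 1.9245, 0.2016, 1.0001, 1.0235], 'joint_torque': [0.6987, -33.4773, -3.4473, -26.7281, 0.8539, -2.2131, 0.0018], 'position': [0.5124, 0.1238, 0.1184], 'ft_force': [-7.4853, -0.7421, 10.1477], 'torque': [0.0357, 1.4208, 0.0134]}
```

View pics/t3.png

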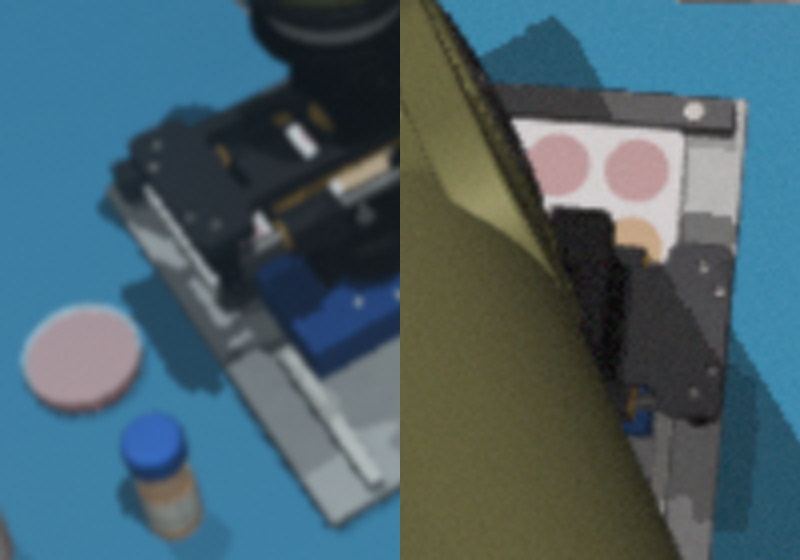

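Right half: the plate edge now lies parallel to and against the stop bar, at about (520–735,125). The dish and bottle haven't moved. I'll unload the push and start turning.

```bash
cat > r.py <<'E'
from h import *
s=ctrl.get_state(); E=R.from_rotvec(s["tool_rot"]).as_matrix()
print("t %.2f heading(y) %.1f"%(s["time"],np.degrees(np.arctan2(E[1,1],E[0,1]))),"tau",s["torque"].round(3) if hasattr(s["torque"],"round") else s["torque"],"j7 %.3f tq %.3f"%(s["joint_positions"][6],s["joint_torque"][6]),"F",np.round(s["ft_force"],1),"p",np.round(s["position"],4))
E
```

Request:
drive_tool(
  motion=[
    [[0.1, 0, 0], [0, 0, 0], -1],
    [[0.05, 0, 0], [0, 0, 0], -1],
    [[0, 0, 0], [0, 0, 0], -1],
  ],
)

```text
time: 10.35
position: [0.5121, 0.1237, 0.1184]
tool_rot: [-0.157, -3.136, 0.001]
ft_force: [-3.0, 0.2, 5.5]
grip_width: 0.496
grip_force: 40.0
```

```bash
python3 r.py
```

```text
t 10.35 heading(y) 84.3 tau [ 0.071  0.578 -0.006] j7 1.024 tq -0.014 F [-3.   0.2  5.5] p [0.5121 0.1237 0.1184]
```

Request:
drive_tool(
  motion=[
    [[0, 0, 0], [0, 0, 4], -1],
    [[0, 0, 0], [0, 0, 4], -1],
    [[0, 0, 0], [0, 0, 4], -1],
  ],
)

```text
time: 10.72
position: [0.5121, 0.1234, 0.1184]
tool_rot: [-0.488, -3.102, 0.002]
ft_force: [-4.0, -0.8, 6.8]
grip_width: 0.497
grip_force: 40.0
```

```bash
python3 r.py
```

```text
t 10.72 heading(y) 72.1 tau [-0.157  0.653  0.098] j7 0.822 tq 0.526 F [-4.  -0.8  6.8] p [0.5121 0.1234 0.1184]
```

Request:
drive_tool(
  motion=[
    [[0, 0, 0], [0, 0, 4], -1],
    [[0, 0, 0], [0, 0, 4], -1],
  ],
)

```text
time: 10.98
position: [0.512, 0.1231, 0.1184]
tool_rot: [-0.703, -3.06, 0.003]
ft_force: [-4.5, -1.9, 6.5]
grip_width: 0.491
grip_force: 40.0
```

```bash
python3 r.py
```

```text
t 10.97 heading(y) 64.1 tau [-0.299  0.728  0.062] j7 0.688 tq 0.525 F [-4.5 -1.9  6.5] p [0.512  0.1231 0.1184]
```

Request:
drive_tool(
  motion=[
    [[0, 0, 0], [0, 0, 4], -1],
    [[0, 0, 0], [0, 0, 4], -1],
  ],
)

```text
time: 11.22
position: [0.5119, 0.1229, 0.1184]
tool_rot: [-0.915, -3.003, 0.004]
ft_force: [-4.2, -3.2, 7.7]
grip_width: 0.494
grip_force: 40.0
```

```bash
python3 r.py
```

```text
t 11.22 heading(y) 56.1 tau [-0.388  0.864  0.081] j7 0.554 tq 0.523 F [-4.2 -3.2  7.7] p [0.5119 0.1229 0.1184]
```

Request:
drive_tool(
  motion=[
    [[0, 0, 0], [0, 0, 4], -1],
    [[0, 0, 0], [0, 0, 4], -1],
  ],
)

```text
time: 11.48
position: [0.5118, 0.1227, 0.1184]
tool_rot: [-1.122, -2.932, 0.005]
ft_force: [-5.1, -2.5, 7.6]
grip_width: 0.493
grip_force: 40.0
```

```bash
python3 r.py
```

```text
t 11.47 heading(y) 48.1 tau [-0.524  0.872  0.043] j7 0.421 tq 0.522 F [-5.1 -2.5  7.6] p [0.5118 0.1227 0.1184]
```

Request:
drive_tool(
  motion=[
    [[0, 0, 0], [0, 0, 4], -1],
    [[0, 0, 0], [0, 0, 4], -1],
  ],
)

```text
time: 11.72
position: [0.5116, 0.1225, 0.1183]
tool_rot: [-1.324, -2.846, 0.006]
ft_force: [-6.0, -3.7, 8.7]
grip_width: 0.49
grip_force: 40.0
```

```bash
python3 r.py
```

```text
t 11.72 heading(y) 40.1 tau [-0.56   1.043  0.036] j7 0.286 tq 0.521 F [-6.  -3.7  8.7] p [0.5116 0.1225 0.1183]
```

Request:
drive_tool(
  motion=[
    [[0, 0, 0], [0, 0, 4], -1],
    [[0, 0, 0], [0, 0, 4], -1],
  ],
)

```text
time: 11.98
position: [0.5114, 0.1224, 0.1183]
tool_rot: [-1.52, -2.747, 0.007]
ft_force: [-6.2, -4.4, 9.3]
grip_width: 0.491
grip_force: 40.0
```

```bash
python3 r.py
```

```text
t 11.97 heading(y) 32.1 tau [-0.635  1.144  0.073] j7 0.152 tq 0.520 F [-6.2 -4.4  9.3] p [0.5114 0.1224 0.1183]
```

Request:
drive_tool(
  motion=[
    [[0, 0, 0], [0, 0, 4], -1],
    [[0, 0, 0], [0, 0, 4], -1],
  ],
)

```text
time: 12.22
position: [0.5112, 0.1223, 0.1183]
tool_rot: [-1.708, -2.634, 0.008]
ft_force: [-6.7, -3.8, 9.4]
grip_width: 0.497
grip_force: 40.0
```

```bash
python3 r.py
```

```text
t 12.22 heading(y) 24.1 tau [-0.75   1.316  0.135] j7 0.018 tq 0.489 F [-6.7 -3.8  9.4] p [0.5112 0.1223 0.1183]
```

Request:
drive_tool(
  motion=[
    [[0, 0, 0], [0, 0, 4], -1],
    [[0, 0, 0], [0, 0, 4], -1],
  ],
)

```text
time: 12.48
position: [0.511, 0.1222, 0.1183]
tool_rot: [-1.886, -2.51, 0.009]
ft_force: [-7.2, -4.4, 10.9]
grip_width: 0.493
grip_force: 40.0
```

```bash
python3 r.py
```

```text
t 12.47 heading(y) 16.2 tau [-0.819  1.33   0.377] j7 -0.116 tq 0.152 F [-7.2 -4.4 10.9] p [0.511  0.1222 0.1183]
```

Request:
drive_tool(
  motion=[
    [[0, 0, 0], [0, 0, 3], -1],
    [[0, 0, 0], [0, 0, 3], -1],
  ],
)

```text
time: 12.72
position: [0.5108, 0.1222, 0.1183]
tool_rot: [-2.014, -2.409, 0.01]
ft_force: [-8.8, -4.4, 10.6]
grip_width: 0.492
grip_force: 40.0
```

```bash
python3 r.py
```

```text
t 12.72 heading(y) 10.2 tau [-0.793  1.442  0.39 ] j7 -0.216 tq 0.002 F [-8.8 -4.4 10.6] p [0.5108 0.1222 0.1183]
```

Request:
drive_tool(
  motion=[
    [[0, 0, 0], [0, 0, 3], -1],
    [[0, 0, 0], [0, 0, 3], -1],
  ],
)

```text
time: 12.98
position: [0.5107, 0.1221, 0.1183]
tool_rot: [-2.137, -2.301, 0.011]
ft_force: [-9.3, -4.0, 11.5]
grip_width: 0.494
grip_force: 40.0
```

```bash
python3 r.py
```

```text
t 12.97 heading(y) 4.2 tau [-0.921  1.603  0.451] j7 -0.318 tq -0.012 F [-9.3 -4.  11.5] p [0.5107 0.1221 0.1183]
```

Resistance rises sharply at heading ≈24.7° and levels off near 0.4 N m. The target is 45° further, so heading ≈ -20.3°. I'll ease the side loads while turning.

Request:
drive_tool(
  motion=[
    [[-0.05, -0.05, -0.05], [0, 0, 3], -1],
    [[-0.05, -0.05, -0.05], [0, 0, 3], -1],
    [[0, 0, 0], [0, 0, 3], -1],
    [[0, 0, 0], [0, 0, 3], -1],
  ],
)

```text
time: 13.48
position: [0.5101, 0.122, 0.1184]
tool_rot: [-2.366, -2.065, 0.007]
ft_force: [-4.3, -1.9, 2.3]
grip_width: 0.493
grip_force: 40.0
```

```bash
python3 r.py
```

```text
t 13.47 heading(y) -7.8 tau [-0.359  0.663  0.488] j7 -0.517 tq -0.031 F [-4.3 -1.9  2.3] p [0.5101 0.122  0.1184]
```

Request:
drive_tool(
  motion=[
    [[0, 0, 0], [0, 0, 3], -1],
    [[0, 0, 0], [0, 0, 3], -1],
    [[0, 0, 0], [0, 0, 3], -1],
    [[0, 0, 0], [0, 0, 3], -1],
    [[0, 0, 0], [0, 0, 0.5], -1],
    [[0, 0, 0], [0, 0, 0], -1],
  ],
)

```text
time: 14.22
position: [0.5097, 0.1221, 0.1184]
tool_rot: [-2.575, -1.798, 0.009]
ft_force: [-5.8, -1.0, 2.8]
grip_width: 0.494
grip_force: 40.0
```

```bash
python3 r.py
```

```text
t 14.22 heading(y) -20.1 tau [-0.41   0.924  0.407] j7 -0.727 tq -0.439 F [-5.8 -1.   2.8] p [0.5097 0.1221 0.1184]
```

Request:
drive_tool(
  motion=[
    [[0, -0.1, -0.03], [0, 0, 0], -1],
    [[0, -0.05, 0], [0, 0, 0], -1],
    [[0, 0, 0], [0, 0, 0], -1],
  ],
)

```text
time: 14.6
position: [0.5096, 0.1221, 0.1186]
tool_rot: [-2.577, -1.796, 0.005]
ft_force: [-2.7, -4.2, -4.5]
grip_width: 0.495
grip_force: 40.0
```

```bash
python3 r.py
```

```text
t 14.60 heading(y) -20.2 tau [-0.901  0.325  0.507] j7 -0.728 tq -0.464 F [-2.7 -4.2 -4.5] p [0.5096 0.1221 0.1186]
```

Request:
drive_tool(
  motion=[
    [[0, 0, 0], [0, 0, 0], 0.2],
    [[0, 0, 0], [0, 0, 0], 0.6],
    [[0, 0, 0], [0, 0, 0], 0.8],
    [[0, 0, 0], [0, 0, 0], 0.8],
  ],
)

```text
time: 15.1
position: [0.511, 0.1234, 0.12]
tool_rot: [2.577, 1.796, 0.002]
ft_force: [0.3, 0.9, -0.1]
grip_width: 0.839
grip_force: 0.0
```

```bash
python3 r.py
```

```text
t 15.10 heading(y) -20.3 tau [-0.035 -0.067  0.027] j7 -0.729 tq -0.002 F [ 0.3  0.9 -0.1] p [0.511  0.1234 0.12  ]
```

Request:
drive_tool(
  motion=[
    [[0, 0, -2], [0, 0, 0], 0.8],
    [[0, 0, -4], [0, 0, 0], 0.8],
    [[0, 0, -4], [0, 0, 0], 0.8],
    [[0, 0, -4], [0, 0, 0], 0.8],
    [[0, 0, -4], [0, 0, 0], 0.8],
    [[0, 0, 0], [0, 0, 0], 0.8],
    [[0, 0, 0], [0, 0, 0], 0.8],
  ],
)

```text
time: 15.98
position: [0.5102, 0.123, 0.2991]
tool_rot: [-2.577, -1.796, 0.001]
ft_force: [-0.3, 0.3, 0.4]
grip_width: 0.901
grip_force: 0.0
```

```bash
python3 - <<'E'
from h import *
s=ctrl.get_state(); np.save("s3.npy",np.r_[s["position"],s["tool_rot"]])
cv2.imwrite("pics/w3.png",ctrl.get_image("wrist")[:,:,::-1])
c=cam("wrist",s); print(s["position"],w2px(c,[.5115,.1236,.076]))
E
```

```text
[0.51023669 0.12304707 0.29905711] [321.02683729 223.58169842]
```

View pics/w3.png

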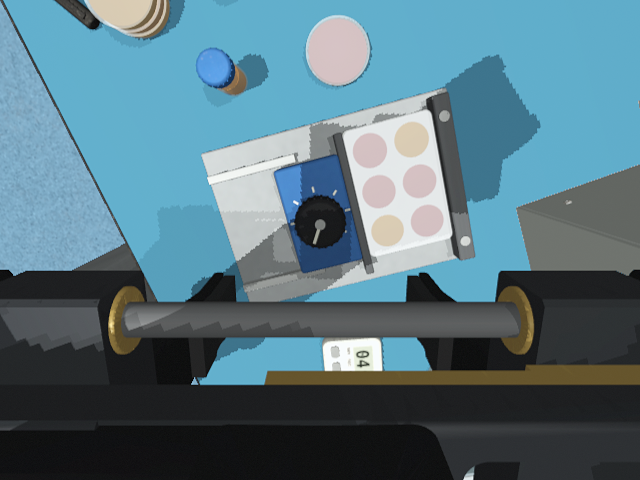

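The wrist view shows the plate square between the jaw bar at (352,205) and the stop at (452,175). The knob hub is at (320,224), with its index pointing to about (315,244). I'll zoom in to check the angle and the gaps.

```bash
python3 - <<'E'
from h import *
im=cv2.imread("pics/w3.png")[90:290,270:480]
cv2.imwrite("pics/z3.png",cv2.resize(im[:150],None,fx=3.8,fy=3.8,interpolation=cv2.INTER_CUBIC)); 
# white index pixels on knob top
g=cv2.imread("pics/w3.png"); m=np.zeros(g.shape[:2],bool)
yy,xx=np.mgrid[:480,:640]; m=(np.hypot(xx-320,yy-223)<24)&(g.min(2)>110)
pts=np.c_[xx[m],yy[m]]; print(len(pts))
v=np.load("s3.npy"); s=dict(position=v[:3],tool_rot=v[3:]); c=cam("wrist",s)
W=np.array([px2w(c,p,.076)[:2] for p in pts]); mu=W.mean(0); u=np.linalg.svd(W-mu)[2][0]
print("index axis heading",np.degrees(np.arctan2(u[1],u[0])), "extent",np.ptp((W-mu)@u),mu)
print("hub", px2w(c,(320,224),.076))
E
```

```text
116
index axis heading -127.56076968617205 extent 0.021385271396806904 [0.50765945 0.12012476]
hub [0.51055234 0.12356049 0.076     ]
```

View pics/z3.png

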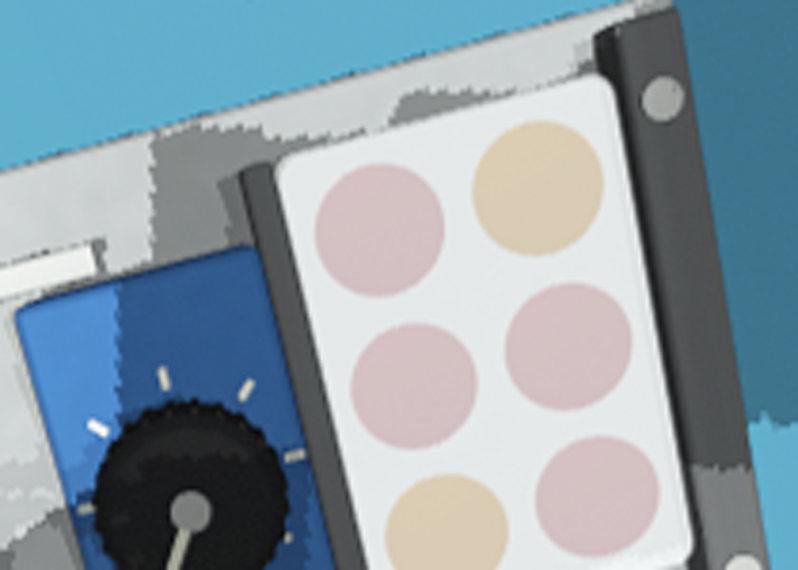

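```bash
python3 - <<'E'
from h import *
v=np.load("s3.npy"); c=cam("wrist",dict(position=v[:3],tool_rot=v[3:]))
g=cv2.cvtColor(cv2.imread("pics/w3.png"),cv2.COLOR_BGR2GRAY).astype(float)
# rows of the full image between plate corners; scan columns
def fit(uv,z):
    W=np.array([px2w(c,p,z)[:2] for p in uv]); mu=W.mean(0); u=np.linalg.svd(W-mu)[2][0]
    h=np.degrees(np.arctan2(u[1],u[0]))%180; return h,mu,np.abs((W-mu)@[-u[1],u[0]]).max()
pr,st,pl,bo=[],[],[],[]
for r in range(122,232,4):
    x0=270+(612+(r-90-115/3.8)*3.8*.185-0)/3.8  # approx plate right edge
    x=np.arange(int(x0)-10,int(x0)+28); p=g[r,x]
    i=np.where(p<150)[0][0]; pr.append((x[i-1]+(p[i-1]-150)/(p[i-1]-p[i]),r))
    if r%20==2: print(r,x[i-2],p[i-2:i+24].astype(int))
    xl=270+(283+(r-90-155/3.8)*3.8*.2)/3.8
    if 140<r<240:
        x=np.arange(int(xl)-14,int(xl)+14); p=g[r,x]; j=np.where(p<150)[0][-1]; 
        if j+1<len(x): pl.append((x[j]+(150-p[j])/(p[j+1]-p[j]),r))
print("plate right",fit(pr,.026)); print("plate left/jaw",fit(pl,.026))
# bar's outer edge: screws (450,..) give bar direction
A=px2w(c,(445,116),.034);B=px2w(c,(465,241),.034);d=A-B;print("bar via screws",np.degrees(np.arctan2(d[1],d[0])))
E
```

```text
122 431 [228 210  87  30  39  59  72  85  85  86  81  82  82  77  68  72  80  81
  81  81  83  78  85 103 103 103]
142 435 [233 150  51  33  52  65  81  85  85  84  83  82  82  81  82  82  82  82
  82  81  80  78 101 104 103 102]
162 438 [228 217  98  32  39  60  72  83  83  83  83  82  81  81  81  80  80  80
  81  81  82  78  96 103 103 103]
182 442 [232 165  58  34  53  67  80  83  83  82  81  81  81  80  80  80  82  81
  81  81  78  87 104 103 103 103]
202 445 [228 222 103  35  39  62  73  82  82  83  81  81  80  79  79  80  81  81
  81  80  78  89 157 159 158 157]
222 449 [231 175  72  49  83 113 125 126 126 126 125 124 125 125 124 123 124 124
 124 122 115 151 157 156 155 155]
plate right (np.float64(84.3339774998749), array([0.63262568, 0.11659328]), np.float64(8.909239918458e-05))
plate left/jaw (np.float64(84.28377909070309), array([0.55029149, 0.1369465 ]), np.float64(7.899044720058348e-05))
bar via screws 83.86081618032945
```

Both plate edges read 84.3°, so the plate is square to the stop. The jaw edge is 38 mm and the stop side about 122 mm ahead of the knob, so it is home. I'll apply the same index fit to the earlier picture to check the total turn.

```bash
python3 - <<'E'
from h import *
def idx(f,pos,rot,ctr,thr=110):
    g=cv2.imread(f); c=cam("wrist",dict(position=np.array(pos),tool_rot=np.array(rot)))
    yy,xx=np.mgrid[:480,:640]; m=(np.hypot(xx-ctr[0],yy-ctr[1])<24)&(g.min(2)>thr)
    n,l,st,_=cv2.connectedComponentsWithStats(m.astype(np.uint8)); k=1+st[1:,4].argmax(); m=l==k
    p=np.c_[xx[m],yy[m]]; w=g.min(2)[m].astype(float)
    W=np.array([px2w(c,q,.076)[:2] for q in p]); mu=W.mean(0); u=np.linalg.svd(W-mu)[2][0]
    print(f,len(p),st[k],"heading",np.degrees(np.arctan2(u[1],u[0])),np.ptp((W-mu)@u).round(4))
v=np.load("s3.npy")
for t in(100,130):
    idx("pics/w1.png",[.4404,.131,.2921],[-.187,-3.136,0],(321,244),t)
    idx("pics/w3.png",v[:3],v[3:],(320,224),t)
E
```

```text
pics/w1.png 144 [313 239  14  25 144] heading -25.929558715636368 0.0223
pics/w3.png 124 [313 220  12  24 124] heading -127.45547949925694 0.0216
pics/w1.png 133 [313 239  13  25 133] heading -25.671288730568104 0.022
pics/w3.png 37 [313 229   7  14  37] heading -127.2233977802011 0.0125
```

```bash
python3 -c "
from bench import ctrl
print(ctrl.close_job())"
```

```text
the job is handed in; nothing more can be done
None
```

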